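Index a plaster test piece to the scanner

TASK

Push the turntable round, by its upright posts and gently (never with more than 40 N), until the waisted plaster piece stands in front of the scanner and the turntable has clicked into its detent there. Then press the start button on the control box fully down and let go. Do not touch any of the three plaster pieces or let one fall over, and leave the jar and the brush where they are.

Things in the scene. Friction and masses are not known exactly. Their poses are not given: they have to be found in the camera images.
- stage: Fixed stand of the turntable: grey foot plate; on its +y side a black scanner (130 mm wide along x, 50 mm deep, 98 to 173 mm above the bench) on a steel column 250 mm from the axis, lenses looking along -y at the turntable. Origin on the turntable's axis at bench level; z up; +y points from the axis to the scanner. Its place and yaw vary.
- turntable: Round dark steel turntable, 280 mm across, 16 mm thick, turning freely about its vertical axis up to 200 degrees either way. Origin on the axis at its underside, 44 mm above the bench (its top is at 60 mm); z up; at the start its axes agree with the stand's and it sits in a detent. Grey round station marks lie 80 mm from the axis along its +x, +y, -x and -y.
- post0 (a point): Top centre of one of four alike upright rubber-sleeved posts on the turntable, 14 mm thick, 80 mm tall (tops 140 mm above the bench), 120 mm from the axis, midway between the stations: at 45 (this one), 135, 225 and 315 degrees from the turntable's +x.
- detent (a point): Spring-loaded brass roller on the stand, 155 mm from the axis on the scanner's side, 52 mm up. Every 90 degrees it drops between two small steel lugs on the turntable's rim: that is the detent. A lug is crested 3.5 degrees before the detent; from 2 degrees the spring pulls the turntable home. Leaving a detent takes about 8 N at a post.
- scan_spot (a point): The point on the turntable's top (60 mm above the bench), 80 mm from the axis on the scanner's side, where the piece to be scanned must stand. Fixed to the stand. The station there is empty at the start.
- waisted: The piece to be scanned: a plaster test piece standing loose on a station of the turntable, 100 mm tall, round, 48 mm thick at both ends and 30 mm at the narrow waist, 0.15 kg. Origin at the centre of its underside, z up along its length. On any of the three stations that are not at the scanner.
- drum: Plain round plaster piece, 58 mm thick and 70 mm tall, standing loose on another station. Origin at the centre of its underside, z up.
- prism: Square plaster piece, 44 x 44 x 95 mm tall, standing loose on another station. Origin at the centre of its underside, z up.
- start_top (a point): Centre of the top of the start button, a grey round button 36 mm across in a black collar, on top of the grey control box (120 x 100 x 50 mm tall, fixed to the bench). When released it is 73 mm above the bench.
- start (a joint): Travel of the start button: 0 released, 0.007 m fully down; about 4 N presses it fully.
- jar: Loose amber glass jar, 66 mm across, 90 mm tall, origin at the centre of its underside. Leave alone.
- brush: Loose hand brush, 180 mm long along its x, lying on the bench. Leave alone.
Things that resemble listed ones, but are neither listed nor needed, are in the scene too. What is shaped like the drum but green is not meant.

How it is judged:
On the way, in this order (a step that is already met when the one before it is completed fails the run):
1. the waisted piece stands in front of the scanner with the turntable at rest in its detent (horizontal distance between waisted and scan_spot below 0.014 m and angle between waisted's own z axis and vertical below 0.1 rad and (angle between the x axis of turntable and the x axis of stage, either way round below 0.045 rad or angle between the x axis of turntable and the y axis of stage, either way round below 0.045 rad) and angular speed of turntable below 0.05 rad/s), for 0.3 s.
2. the start button is pressed down while the piece is in place (all of step 1 and value of joint start above 0.005 m), for 0.05 s.
At the end, for the whole second after the job is handed in: The turntable rests in its detent (within 2.5 degrees) with the waisted piece upright within 14 mm of the scan spot, the other two pieces upright, the start button released (all of step 1 and angle between each of drum, prism's own z axis and vertical below 0.1 rad and value of joint start below 0.002 m and linear speed of waisted below 0.02 m/s); the robot touches nothing.
It fails at once if a plaster piece is touched by the robot (contact force between any of the fingers, the arm and waisted above 1 N or contact force between any of the fingers, the arm and drum above 1 N or contact force between any of the fingers, the arm and prism above 1 N).
It fails at once if a plaster piece falls over (angle between any of waisted, drum, prism's own z axis and vertical above 0.5 rad).
It fails at once if the turntable is pushed with more than 40 N (contact force between any of the fingers, the arm and turntable above 40 N).
It fails at once if the jar or the brush is moved (distance of any of jar, brush from where it was at the start of the episode above 0.02 m).
It also fails if it takes over 72 s, if anything falls off the work surface, if the arm or the gripper's body presses on something with over 40 N, if the wrist force passes 120 N, or if a joint passes its speed limit or range.

ROBOT

A 6-joint arm with a two-finger parallel gripper is mounted at the origin on the work surface. World frame = base frame: x ahead of the robot, y to its left, z up, the work surface at z = 0. Lengths are in m, angles in rad, forces in N, time in s.
With the tool pointing down it reaches from about 0.25 to 0.775 m from the base axis. Payload 4 kg.
Tool frame: the origin (TCP) lies midway between the tips of the shut fingers; the grasp point (between the pads) lies 19 mm behind it; z points along the fingers, y is the line along which they close (so a half turn about z gives the same grasp; the last joint's range is limited). The gripper opens to 94 mm and grips with 3 to 60 N. Pads are 16 mm wide; open, the fingers measure 119 mm over their backs; the gripper's body (75 mm by 177 mm) begins 78 mm behind the grasp point.
Start: joints at [-1.253, 0.087, 1.371, -0, 1.684, -0.103], TCP at [0.225, -0.502, 0.206] pointing down, gripper open.
Joint ranges: [-3.1, 3.1], [-0.76, 2.03], [0.27, 2.55], [-1.08, 4.22], [0.17, 2.65], [-2.57, 2.57]. Speed limits (rad/s): [2.79, 2.79, 3.14, 3.14, 3.14, 3.14].

INTERFACE

Orientations are given as a unit quaternion [w, x, y, z].
In Python, from rig import read_state, read_camera, camera_info, workorder gives the robot as it stands.
- The arm moves only by the shell command python3 -m pendant 'ROWS' [OPENING] [FORCE]. ROWS is JSON, a list of rows, each an object of numbers: "tx", "ty", "tz": the shift along the world's x, y, z in cm; "ax", "ay", "az": the turn, a rotation vector about the world's x, y, z in degrees. In form: [{"tx": .., "ty": .., "tz": .., "ax": .., "ay": .., "az": ..}, ...]. A call has 1 to 5 rows; each row shifts and turns the commanded pose from where the row before left it; what a row does not reach is not made up. A row lasts 1/10 s, in which the tool goes at most 50 mm and 8.59 degrees, less where a joint would pass 70% of its speed; a pose out of reach is approached as far as the arm can. A call is refused whole if a number of a shift passes 5 or a number of a turn 8.59, either way. A call with a gripper value outside its range is refused whole. OPENING is the finger opening in cm, from 0 to 9.4, set as the call begins (- or left out, the last holds). The fingers move at their own pace and stop on an object; FORCE is the grip in N (left out, the last holds). Time passes only in rows, so rows that do not move let the fingers close. It gives the time, the measured TCP pose, the force, the opening and the grip force at its end, in the units of the state.
- read_state(): the state, without advancing time (a new reading comes with each control period).
- read_camera(name): name is "scene" or "top"; returns the picture (420x560x3 uint8, red, green, blue); there is no depth.
- camera_info(name): a dict with "mtx" (3x3 intrinsics, pixels), "eye" and "attitude" of the camera in the world. Camera axes: x right, y down, z forward; pixel columns grow to the right and rows downward; lengths in m; the calibration is good to about 2 mm. A picture is of the moment at which its call begins. camera_info takes no time and is no camera call.
- workorder.close_job(): hands the job in; it is judged then, once.
The state is a dict: "time_s": time; "joints": joint angles; "dq": joint speeds; "effort": joint torques, N m; "eef_pos": TCP position; "ee_rot": TCP orientation; "wrist_force": force on the tool from outside, world axes, zero at the start; "wrist_torque": the same for the moment, N m; "width": opening from 0.0 (shut) to 1.0 (fully open); "grasp_force": force on a finger pad.
Only numpy, scipy, OpenCV 4.12 (cv2) and the standard library are available. Lean on these libraries where they do the work, as an engineer would, in place of code of your own. Each camera call takes 0.05 s, during which the arm holds its last target. There are 200 camera calls.

## Working session

There is one attempt and no reset: what is moved stays moved. The work goes in short steps, Python scripts to look and compute and a shell command to move; the robot and the scene stay as the last step left them, time stands still between calls to the robot, and variables do not carry over. Pictures are saved under pics/ and viewed, at most 10 in all, crops included, and the job is handed in when it is done.

```bash
ls; mkdir -p pics; python3 - <<'E'
from rig import *
import cv2
for n in ("scene","top"):
    cv2.imwrite(f"pics/{n}0.png",cv2.cvtColor(read_camera(n),cv2.COLOR_RGB2BGR)); print(camera_info(n))
print(read_state())
E
```

```text
pics
{'mtx': array([[449.50455687,   0.        , 289.24340725],
       [  0.        , 449.50455687, 208.76258181],
       [  0.        ,   0.        ,   1.        ]]), 'eye': array([1.1337742 , 0.24830521, 1.16482828]), 'attitude': array([-0.12752189,  0.46428374,  0.84242519, -0.24186478])}
{'mtx': array([[403.15492865,   0.        , 280.54129052],
       [  0.        , 403.15492865, 211.05015977],
       [  0.        ,   0.        ,   1.        ]]), 'eye': array([ 0.38701009, -0.09950794,  1.12244954]), 'attitude': array([ 0.06194174, -0.69911889,  0.70968015, -0.061238  ])}
{'time_s': 0.1, 'joints': array([-1.25311929e+00,  8.78746806e-02,  1.37209548e+00, -1.33272478e-05,
        1.68363013e+00, -1.03120610e-01]), 'dq': array([-0.00032298, -0.00077675, -0.00376843,  0.00112717, -0.00083401,
       -0.00023029]), 'effort': array([ 2.74514488e-03, -3.41250944e+01, -3.03301799e+01,  7.19816750e-02,
        3.04266158e-02, -1.03326759e-04]), 'eef_pos': array([ 0.22449117, -0.50154547,  0.20442863]), 'ee_rot': array([-9.97338644e-04,  9.77947361e-01,  2.08849112e-01, -1.14065340e-04]), 'wrist_force': array([ 0.05496818,  0.22634805, -0.19628445]), 'wrist_torque': array([-0.00784637, -0.0256385 , -0.0486137 ]), 'grasp_force': 0.0, 'width': 1.0005866127207732}
```

View pics/scene0.png

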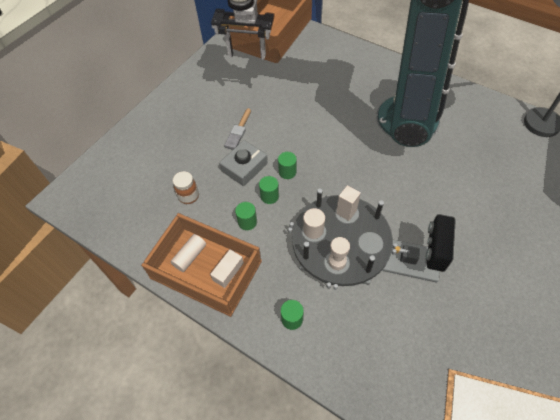

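View pics/top0.png

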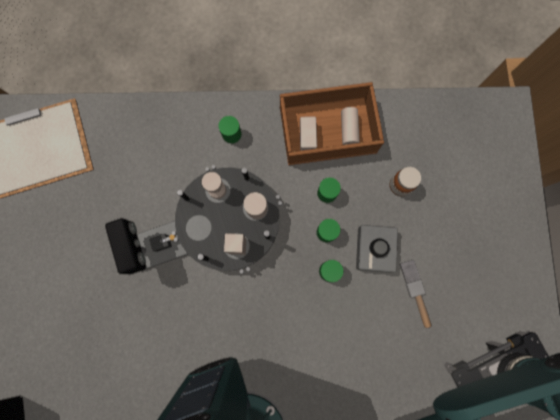

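```bash
cat > h.py <<'E'
import numpy as np, cv2
from rig import *
from scipy.spatial.transform import Rotation as R
def ray(n,uv,z):
    c=camera_info(n); q=c['attitude']; M=R.from_quat([q[1],q[2],q[3],q[0]]).as_matrix()
    d=M@np.linalg.solve(c['mtx'],[*uv,1.]); return c['eye']+d*(z-c['eye'][2])/d[2]
def proj(n,p):
    c=camera_info(n); q=c['attitude']; M=R.from_quat([q[1],q[2],q[3],q[0]]).as_matrix()
    v=c['mtx']@(M.T@(np.array(p)-c['eye'])); return v[:2]/v[2]
E
python3 - <<'E'
from h import *
P=[(245,171),(181,192),(201,257),(267,234)]
for p in P: print('post',ray('top',p,.14).round(3))
print('mean',np.mean([ray('top',p,.14) for p in P],0))
P=[(319,191),(380,203),(371,256.5),(306,243)]
for p in P: print('post sc',ray('scene',p,.14).round(3))
for n,p in (('top',(212,181)),('scene',(341,243))): print('waist',ray(n,p,.16).round(3))
print('drum',ray('top',(255,202),.13).round(3),'prism',ray('top',(233,242),.155).round(3))
print('empty',ray('top',(199,229),.06).round(3))
print('btn',ray('top',(380,247),.073).round(3),ray('scene',(243,156),.073).round(3))
a=cv2.imread('pics/top0.png')[150:280,100:300]; b=cv2.imread('pics/scene0.png')[170:300,270:470]
c=cv2.imread('pics/top0.png')[210:290,340:440];d=cv2.imread('pics/scene0.png')[120:200,200:300]
r=lambda i,w,h:cv2.resize(i,(w,h),interpolation=cv2.INTER_CUBIC)
cv2.imwrite('pics/z1.png',np.vstack([np.hstack([r(a,400,260),r(b,400,260)]),np.hstack([r(c,400,320),r(d,400,320)])]))
E
```

```text
post [ 0.664 -0.012  0.14 ]
post [0.612 0.148 0.14 ]
post [0.45  0.095 0.14 ]
post [ 0.504 -0.066  0.14 ]
mean [0.55738154 0.04130551 0.14      ]
post sc [ 0.512 -0.062  0.14 ]
post sc [0.459 0.097 0.14 ]
post sc [0.614 0.149 0.14 ]
post sc [ 0.668 -0.008  0.14 ]
waist [0.634 0.067 0.16 ]
waist [0.631 0.071 0.16 ]
drum [ 0.586 -0.036  0.13 ] prism [0.484 0.016 0.155]
empty [0.529 0.117 0.06 ]
btn [ 0.473 -0.357  0.073] [ 0.484 -0.346  0.073]
```

View pics/z1.png

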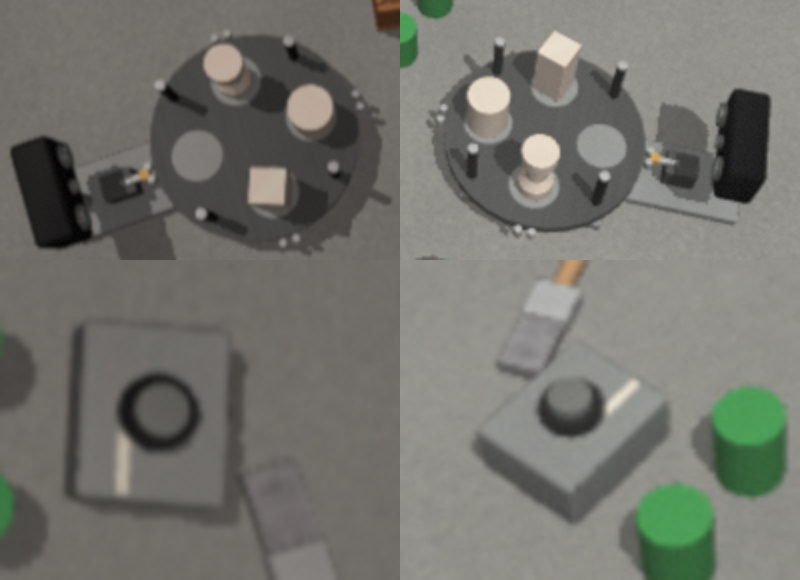

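```bash
python3 -m pendant '[{"tx":1,"ty":2,"tz":1,"az":-3},{"tx":1.5,"ty":4,"tz":1,"az":-4},{"tx":1.5,"ty":4,"az":-4},{"tx":1.5,"ty":4,"az":-4},{"tx":1.5,"ty":4,"az":-4}]' 3 10
python3 -m pendant '[{"tx":1.5,"ty":4,"az":-4},{"tx":1.5,"ty":4,"az":-4},{"tx":1.5,"ty":4,"az":-4},{"tx":1.5,"ty":4,"az":-4},{"tx":1.5,"ty":4,"az":-4}]'
python3 -m pendant '[{"tx":1.5,"ty":4,"az":-4},{"tx":1.5,"ty":4,"az":-4},{"tx":1.5,"ty":4,"az":-3.5},{"tx":1.5,"ty":4},{"tx":1.5,"ty":2}]'
python3 -m pendant '[{},{},{}]'
```

```text
schema error: expected keys tx, ty, tz, ax, ay, az
schema error: expected keys tx, ty, tz, ax, ay, az
schema error: expected keys tx, ty, tz, ax, ay, az
schema error: expected keys tx, ty, tz, ax, ay, az
```

```bash
python3 -m pendant '[{"tx":1,"ty":2,"tz":1,"ax":0,"ay":0,"az":-3},{"tx":1.5,"ty":4,"tz":1,"ax":0,"ay":0,"az":-4},{"tx":1.5,"ty":4,"tz":0,"ax":0,"ay":0,"az":-4},{"tx":1.5,"ty":4,"tz":0,"ax":0,"ay":0,"az":-4},{"tx":1.5,"ty":4,"tz":0,"ax":0,"ay":0,"az":-4}]' 3 10
python3 -m pendant '[{"tx":1.5,"ty":4,"tz":0,"ax":0,"ay":0,"az":-4},{"tx":1.5,"ty":4,"tz":0,"ax":0,"ay":0,"az":-4},{"tx":1.5,"ty":4,"tz":0,"ax":0,"ay":0,"az":-4},{"tx":1.5,"ty":4,"tz":0,"ax":0,"ay":0,"az":-4},{"tx":1.5,"ty":4,"tz":0,"ax":0,"ay":0,"az":-4}]'
python3 -m pendant '[{"tx":1.5,"ty":4,"tz":0,"ax":0,"ay":0,"az":-4},{"tx":1.5,"ty":4,"tz":0,"ax":0,"ay":0,"az":-4},{"tx":1.5,"ty":4,"tz":0,"ax":0,"ay":0,"az":-3.5},{"tx":1.5,"ty":4,"tz":0,"ax":0,"ay":0,"az":0},{"tx":1.5,"ty":2,"tz":0,"ax":0,"ay":0,"az":0}]'
python3 -m pendant '[{"tx":0,"ty":0,"tz":0,"ax":0,"ay":0,"az":0},{"tx":0,"ty":0,"tz":0,"ax":0,"ay":0,"az":0}]'
```

```text
time_s: 0.6
eef_pos: [0.2948, -0.3203, 0.225]
ee_rot: [-0.0, 0.999, 0.043, -0.0]
wrist_force: [0.2, 0.7, 0.3]
width: 0.612
grasp_force: 0.0
time_s: 1.1
eef_pos: [0.3697, -0.1203, 0.2252]
ee_rot: [0.0, 0.991, -0.131, -0.0]
wrist_force: [0.5, -0.3, -0.3]
width: 0.318
grasp_force: 0.0
time_s: 1.6
eef_pos: [0.4445, 0.061, 0.2251]
ee_rot: [-0.0, 0.974, -0.227, -0.0]
wrist_force: [-0.3, -0.5, 0.2]
width: 0.321
grasp_force: 0.0
time_s: 1.8
eef_pos: [0.4442, 0.0579, 0.2249]
ee_rot: [0.001, 0.974, -0.228, -0.001]
wrist_force: [0.2, -0.3, 0.8]
width: 0.316
grasp_force: 0.0
```

```bash
python3 -m pendant '[{"tx":0.5,"ty":2,"tz":0,"ax":0,"ay":0,"az":0},{"tx":0.5,"ty":1.8,"tz":-1,"ax":0,"ay":0,"az":0},{"tx":0,"ty":0,"tz":-3,"ax":0,"ay":0,"az":0},{"tx":0,"ty":0,"tz":0,"ax":0,"ay":0,"az":0},{"tx":0,"ty":0,"tz":0,"ax":0,"ay":0,"az":0}]'
python3 - <<'E'
from h import *
i=[]
for n,p in (('top',(.4545,.096,.14)),('scene',(.4545,.096,.14))):
    a=cv2.cvtColor(read_camera(n),cv2.COLOR_RGB2BGR);u=proj(n,p).astype(int);print(u)
    i.append(cv2.resize(a[u[1]-60:u[1]+60,u[0]-60:u[0]+60],(400,400),interpolation=cv2.INTER_CUBIC))
cv2.imwrite('pics/z2.png',np.hstack(i))
E
```

```text
time_s: 2.3
eef_pos: [0.454, 0.0947, 0.1854]
ee_rot: [0.0, 0.973, -0.229, -0.001]
wrist_force: [0.9, -0.9, -0.3]
width: 0.32
grasp_force: 0.0
[200 255]
[380 201]
```

View pics/z2.png

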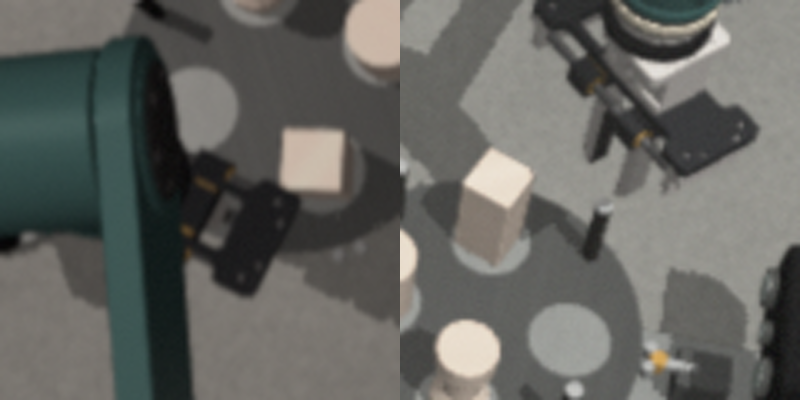

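```bash
python3 -m pendant '[{"tx":0,"ty":0,"tz":-1.5,"ax":0,"ay":0,"az":0},{"tx":0,"ty":0,"tz":-1.5,"ax":0,"ay":0,"az":0},{"tx":0,"ty":0,"tz":-0.7,"ax":0,"ay":0,"az":0},{"tx":0,"ty":0,"tz":-0.7,"ax":0,"ay":0,"az":0},{"tx":0,"ty":0,"tz":-0.4,"ax":0,"ay":0,"az":0}]'
python3 -m pendant '[{"tx":0,"ty":0,"tz":-0.5,"ax":0,"ay":0,"az":0},{"tx":0,"ty":0,"tz":-0.5,"ax":0,"ay":0,"az":0},{"tx":0,"ty":0,"tz":-0.8,"ax":0,"ay":0,"az":0},{"tx":0,"ty":0,"tz":-0.9,"ax":0,"ay":0,"az":0},{"tx":0,"ty":0,"tz":0,"ax":0,"ay":0,"az":0}]'
python3 - <<'E'
from h import *
i=[]
for n,p in (('top',(.4545,.096,.14)),('scene',(.4545,.096,.14))):
    a=cv2.cvtColor(read_camera(n),cv2.COLOR_RGB2BGR);u=proj(n,p).astype(int);print(u)
    i.append(cv2.resize(a[u[1]-60:u[1]+60,u[0]-60:u[0]+60],(400,400),interpolation=cv2.INTER_CUBIC))
cv2.imwrite('pics/z3.png',np.hstack(i))
E
```

```text
time_s: 2.9
eef_pos: [0.455, 0.0958, 0.1378]
ee_rot: [-0.0, 0.974, -0.228, 0.0]
wrist_force: [-0.8, 0.2, -0.5]
width: 0.318
grasp_force: 0.0
time_s: 3.4
eef_pos: [0.4535, 0.0959, 0.1086]
ee_rot: [0.001, 0.974, -0.228, -0.002]
wrist_force: [-0.7, -0.7, -0.1]
width: 0.321
grasp_force: 0.0
[200 255]
[380 201]
```

View pics/z3.png

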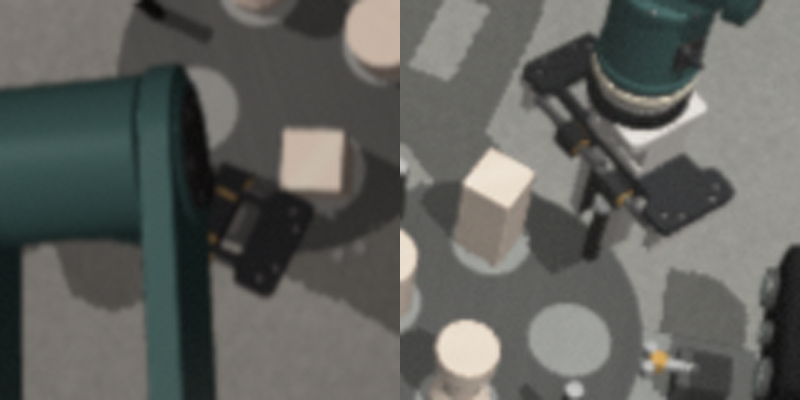

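```bash
python3 - <<'E'
import numpy as np
th=np.cumsum([153.5]+[1]*10+[1.5]*5+[2.5]*30)
p=12*np.c_[np.cos(np.radians(th)),np.sin(np.radians(th))]
for i,d in enumerate(np.diff(p,axis=0)): print(i+1,th[i+1],d.round(2),end=' ; ' if i%5<4 else '\n')
E
```

```text
1 154.5 [-0.09 -0.19] ; 2 155.5 [-0.09 -0.19] ; 3 156.5 [-0.09 -0.19] ; 4 157.5 [-0.08 -0.19] ; 5 158.5 [-0.08 -0.19]
6 159.5 [-0.08 -0.2 ] ; 7 160.5 [-0.07 -0.2 ] ; 8 161.5 [-0.07 -0.2 ] ; 9 162.5 [-0.06 -0.2 ] ; 10 163.5 [-0.06 -0.2 ]
11 165.0 [-0.09 -0.3 ] ; 12 166.5 [-0.08 -0.3 ] ; 13 168.0 [-0.07 -0.31] ; 14 169.5 [-0.06 -0.31] ; 15 171.0 [-0.05 -0.31]
16 173.5 [-0.07 -0.52] ; 17 176.0 [-0.05 -0.52] ; 18 178.5 [-0.03 -0.52] ; 19 181.0 [-0.   -0.52] ; 20 183.5 [ 0.02 -0.52]
21 186.0 [ 0.04 -0.52] ; 22 188.5 [ 0.07 -0.52] ; 23 191.0 [ 0.09 -0.52] ; 24 193.5 [ 0.11 -0.51] ; 25 196.0 [ 0.13 -0.51]
26 198.5 [ 0.16 -0.5 ] ; 27 201.0 [ 0.18 -0.49] ; 28 203.5 [ 0.2  -0.48] ; 29 206.0 [ 0.22 -0.48] ; 30 208.5 [ 0.24 -0.47]
31 211.0 [ 0.26 -0.45] ; 32 213.5 [ 0.28 -0.44] ; 33 216.0 [ 0.3  -0.43] ; 34 218.5 [ 0.32 -0.42] ; 35 221.0 [ 0.33 -0.4 ]
36 223.5 [ 0.35 -0.39] ; 37 226.0 [ 0.37 -0.37] ; 38 228.5 [ 0.38 -0.36] ; 39 231.0 [ 0.4  -0.34] ; 40 233.5 [ 0.41 -0.32]
41 236.0 [ 0.43 -0.3 ] ; 42 238.5 [ 0.44 -0.28] ; 43 241.0 [ 0.45 -0.26] ; 44 243.5 [ 0.46 -0.24] ; 45 246.0 [ 0.47 -0.22]
```

```bash
python3 -m pendant '[{"tx":-0.09,"ty":-0.19,"tz":0,"ax":0,"ay":0,"az":1},{"tx":-0.09,"ty":-0.19,"tz":0,"ax":0,"ay":0,"az":1},{"tx":-0.09,"ty":-0.19,"tz":0,"ax":0,"ay":0,"az":1}]'
python3 -m pendant '[{"tx":-0.08,"ty":-0.19,"tz":0,"ax":0,"ay":0,"az":1},{"tx":-0.08,"ty":-0.19,"tz":0,"ax":0,"ay":0,"az":1}]'
python3 -m pendant '[{"tx":-0.08,"ty":-0.2,"tz":0,"ax":0,"ay":0,"az":1},{"tx":-0.07,"ty":-0.2,"tz":0,"ax":0,"ay":0,"az":1}]'
```

```text
time_s: 3.8
eef_pos: [0.4521, 0.0901, 0.1109]
ee_rot: [-0.0, 0.979, -0.202, 0.0]
wrist_force: [-0.3, 0.4, 0.2]
width: 0.318
grasp_force: 0.0
time_s: 4.0
eef_pos: [0.4515, 0.0881, 0.1108]
ee_rot: [-0.002, 0.983, -0.185, 0.001]
wrist_force: [4.8, 5.7, -2.8]
width: 0.322
grasp_force: 3.6
time_s: 4.2
eef_pos: [0.4496, 0.0834, 0.1108]
ee_rot: [-0.001, 0.986, -0.167, 0.001]
wrist_force: [2.0, 2.7, -0.9]
width: 0.319
grasp_force: 1.4
```

```bash
python3 -m pendant '[{"tx":-0.07,"ty":-0.2,"tz":0,"ax":0,"ay":0,"az":1},{"tx":-0.06,"ty":-0.2,"tz":0,"ax":0,"ay":0,"az":1},{"tx":-0.06,"ty":-0.2,"tz":0,"ax":0,"ay":0,"az":1}]'
python3 -m pendant '[{"tx":-0.09,"ty":-0.3,"tz":0,"ax":0,"ay":0,"az":1.5},{"tx":-0.08,"ty":-0.3,"tz":0,"ax":0,"ay":0,"az":1.5},{"tx":-0.07,"ty":-0.31,"tz":0,"ax":0,"ay":0,"az":1.5},{"tx":-0.06,"ty":-0.31,"tz":0,"ax":0,"ay":0,"az":1.5},{"tx":-0.05,"ty":-0.31,"tz":0,"ax":0,"ay":0,"az":1.5}]'
```

```text
time_s: 4.5
eef_pos: [0.4466, 0.0758, 0.1104]
ee_rot: [0.001, 0.99, -0.142, -0.0]
wrist_force: [0.9, -0.2, -0.2]
width: 0.315
grasp_force: 0.0
time_s: 5.0
eef_pos: [0.4432, 0.0608, 0.1104]
ee_rot: [0.0, 0.997, -0.077, -0.0]
wrist_force: [-0.2, 1.5, -0.1]
width: 0.32
grasp_force: 0.3
```

Free of the detent, smooth. Continue round.

```bash
python3 -m pendant '[{"tx":-0.07,"ty":-0.52,"tz":0,"ax":0,"ay":0,"az":2.5},{"tx":-0.05,"ty":-0.52,"tz":0,"ax":0,"ay":0,"az":2.5},{"tx":-0.03,"ty":-0.52,"tz":0,"ax":0,"ay":0,"az":2.5},{"tx":0,"ty":-0.52,"tz":0,"ax":0,"ay":0,"az":2.5},{"tx":0.02,"ty":-0.52,"tz":0,"ax":0,"ay":0,"az":2.5}]'
python3 -m pendant '[{"tx":0.04,"ty":-0.52,"tz":0,"ax":0,"ay":0,"az":2.5},{"tx":0.07,"ty":-0.52,"tz":0,"ax":0,"ay":0,"az":2.5},{"tx":0.09,"ty":-0.52,"tz":0,"ax":0,"ay":0,"az":2.5},{"tx":0.11,"ty":-0.51,"tz":0,"ax":0,"ay":0,"az":2.5},{"tx":0.13,"ty":-0.51,"tz":0,"ax":0,"ay":0,"az":2.5}]'
python3 -m pendant '[{"tx":0.16,"ty":-0.5,"tz":0,"ax":0,"ay":0,"az":2.5},{"tx":0.18,"ty":-0.49,"tz":0,"ax":0,"ay":0,"az":2.5},{"tx":0.2,"ty":-0.48,"tz":0,"ax":0,"ay":0,"az":2.5},{"tx":0.22,"ty":-0.48,"tz":0,"ax":0,"ay":0,"az":2.5},{"tx":0.24,"ty":-0.47,"tz":0,"ax":0,"ay":0,"az":2.5}]'
python3 -m pendant '[{"tx":0.26,"ty":-0.45,"tz":0,"ax":0,"ay":0,"az":2.5},{"tx":0.28,"ty":-0.44,"tz":0,"ax":0,"ay":0,"az":2.5},{"tx":0.3,"ty":-0.43,"tz":0,"ax":0,"ay":0,"az":2.5},{"tx":0.32,"ty":-0.42,"tz":0,"ax":0,"ay":0,"az":2.5},{"tx":0.33,"ty":-0.4,"tz":0,"ax":0,"ay":0,"az":2.5}]'
python3 - <<'E'
from h import *
a=read_camera('scene');cv2.imwrite('pics/s4.png',cv2.resize(cv2.cvtColor(a,cv2.COLOR_RGB2BGR)[150:310,250:470],(770,560)))
E
```

```text
time_s: 5.5
eef_pos: [0.442, 0.0349, 0.1104]
ee_rot: [-0.0, 0.999, 0.033, -0.0]
wrist_force: [0.6, 0.9, 0.3]
width: 0.315
grasp_force: 0.5
time_s: 6.0
eef_pos: [0.4464, 0.0091, 0.1104]
ee_rot: [-0.0, 0.99, 0.141, -0.0]
wrist_force: [1.0, 1.2, 0.1]
width: 0.323
grasp_force: 0.5
time_s: 6.5
eef_pos: [0.4563, -0.015, 0.1104]
ee_rot: [-0.0, 0.969, 0.248, -0.0]
wrist_force: [1.0, 0.7, 1.1]
width: 0.319
grasp_force: 0.5
time_s: 7.0
eef_pos: [0.4711, -0.0363, 0.1103]
ee_rot: [-0.0, 0.936, 0.352, -0.0]
wrist_force: [-0.6, -0.3, 0.1]
width: 0.32
grasp_force: 0.5
```

View pics/s4.png

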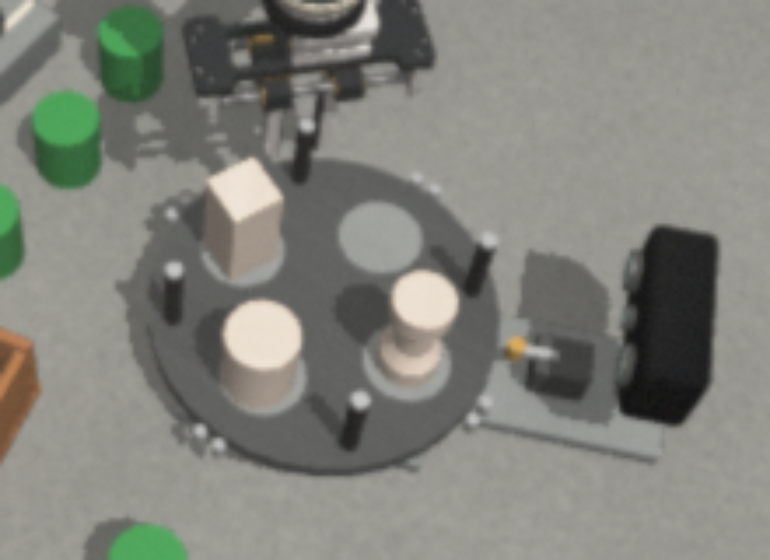

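```bash
python3 -m pendant '[{"tx":0.35,"ty":-0.39,"tz":0,"ax":0,"ay":0,"az":2.5},{"tx":0.37,"ty":-0.37,"tz":0,"ax":0,"ay":0,"az":2.5},{"tx":0.38,"ty":-0.36,"tz":0,"ax":0,"ay":0,"az":2.5},{"tx":0.24,"ty":-0.2,"tz":0,"ax":0,"ay":0,"az":1.5},{"tx":0.24,"ty":-0.2,"tz":0,"ax":0,"ay":0,"az":1.5}]'
python3 -m pendant '[{"tx":0.25,"ty":-0.19,"tz":0,"ax":0,"ay":0,"az":1.5},{"tx":0.25,"ty":-0.18,"tz":0,"ax":0,"ay":0,"az":1.5},{"tx":0.17,"ty":-0.12,"tz":0,"ax":0,"ay":0,"az":1},{"tx":0.17,"ty":-0.12,"tz":0,"ax":0,"ay":0,"az":1},{"tx":0.17,"ty":-0.12,"tz":0,"ax":0,"ay":0,"az":1}]'
python3 -m pendant '[{"tx":0.18,"ty":-0.11,"tz":0,"ax":0,"ay":0,"az":1},{"tx":0.18,"ty":-0.11,"tz":0,"ax":0,"ay":0,"az":1}]'
python3 -m pendant '[{"tx":0.18,"ty":-0.1,"tz":0,"ax":0,"ay":0,"az":1}]'
```

```text
time_s: 7.55
eef_pos: [0.487, -0.0516, 0.1103]
ee_rot: [-0.0, 0.9, 0.436, -0.0]
wrist_force: [-0.3, 0.5, -0.6]
width: 0.317
grasp_force: 0.3
time_s: 8.05
eef_pos: [0.4975, -0.0588, 0.1105]
ee_rot: [0.0, 0.876, 0.482, 0.0]
wrist_force: [0.8, 0.1, -0.9]
width: 0.32
grasp_force: 0.2
time_s: 8.25
eef_pos: [0.501, -0.0608, 0.1105]
ee_rot: [-0.0, 0.867, 0.498, -0.0]
wrist_force: [-3.6, 2.5, 1.5]
width: 0.319
grasp_force: 1.9
time_s: 8.35
eef_pos: [0.5013, -0.0608, 0.1104]
ee_rot: [-0.002, 0.863, 0.505, -0.001]
wrist_force: [-7.3, 5.2, 4.0]
width: 0.319
grasp_force: 3.9
```

```bash
python3 -m pendant '[{"tx":0.09,"ty":-0.05,"tz":0,"ax":0,"ay":0,"az":0.5},{"tx":0.09,"ty":-0.05,"tz":0,"ax":0,"ay":0,"az":0.5}]'
python3 -m pendant '[{"tx":0.09,"ty":-0.05,"tz":0,"ax":0,"ay":0,"az":0.5},{"tx":0.09,"ty":-0.05,"tz":0,"ax":0,"ay":0,"az":0.5}]'
```

```text
time_s: 8.55
eef_pos: [0.503, -0.0616, 0.1104]
ee_rot: [-0.002, 0.859, 0.513, -0.001]
wrist_force: [-4.6, 3.4, 2.2]
width: 0.321
grasp_force: 2.7
time_s: 8.75
eef_pos: [0.506, -0.0634, 0.1105]
ee_rot: [-0.001, 0.854, 0.52, -0.0]
wrist_force: [-2.3, 2.4, 0.1]
width: 0.317
grasp_force: 1.3
```

```bash
python3 -m pendant '[{"tx":0.09,"ty":-0.05,"tz":0,"ax":0,"ay":0,"az":0.5},{"tx":0.09,"ty":-0.04,"tz":0,"ax":0,"ay":0,"az":0.5}]'
python3 -m pendant '[{"tx":0.09,"ty":-0.04,"tz":0,"ax":0,"ay":0,"az":0.5},{"tx":0.09,"ty":-0.04,"tz":0,"ax":0,"ay":0,"az":0.5}]'
python3 - <<'E'
from h import *
a=read_camera('scene');cv2.imwrite('pics/s5.png',cv2.resize(cv2.cvtColor(a,cv2.COLOR_RGB2BGR)[150:310,250:470],(770,560)))
E
```

```text
time_s: 8.95
eef_pos: [0.5088, -0.0653, 0.1106]
ee_rot: [0.001, 0.85, 0.527, 0.0]
wrist_force: [-0.8, 0.6, -0.4]
width: 0.321
grasp_force: 0.2
time_s: 9.15
eef_pos: [0.5105, -0.0662, 0.1107]
ee_rot: [0.001, 0.845, 0.535, 0.0]
wrist_force: [-0.3, 0.2, 0.2]
width: 0.32
grasp_force: 0.0
```

View pics/s5.png

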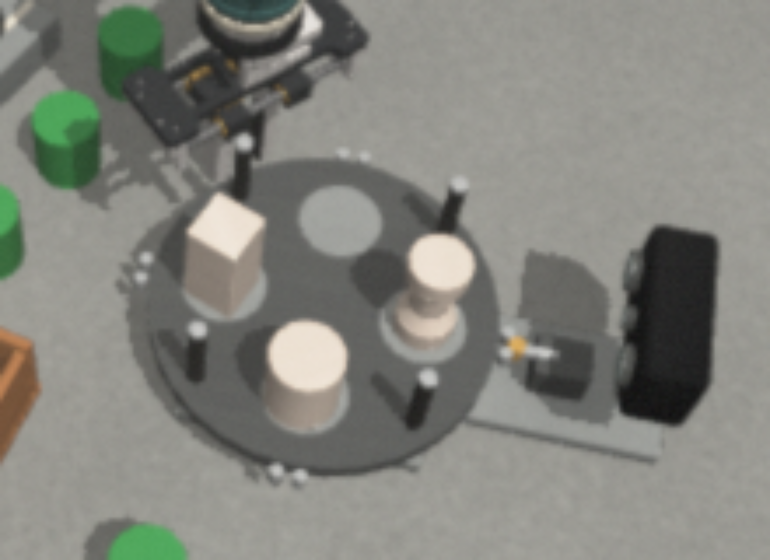

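```bash
python3 -m pendant '[{"tx":0,"ty":0,"tz":-0,"ax":0,"ay":0,"az":0},{"tx":0,"ty":0,"tz":1,"ax":0,"ay":0,"az":0},{"tx":0,"ty":0,"tz":3,"ax":0,"ay":0,"az":0},{"tx":0,"ty":0,"tz":4,"ax":0,"ay":0,"az":0},{"tx":0,"ty":0,"tz":3,"ax":0,"ay":0,"az":0}]'
python3 -m pendant '[{"tx":0,"ty":-2,"tz":0,"ax":0,"ay":0,"az":0},{"tx":-0.5,"ty":-4,"tz":0,"ax":0,"ay":0,"az":0},{"tx":-0.5,"ty":-4,"tz":0,"ax":0,"ay":0,"az":0},{"tx":-0.5,"ty":-4,"tz":0,"ax":0,"ay":0,"az":0},{"tx":-0.5,"ty":-4,"tz":0,"ax":0,"ay":0,"az":0}]' 0
python3 -m pendant '[{"tx":-0.5,"ty":-4,"tz":0,"ax":0,"ay":0,"az":0},{"tx":-0.5,"ty":-4,"tz":0,"ax":0,"ay":0,"az":0},{"tx":-0.3,"ty":-2.6,"tz":-3,"ax":0,"ay":0,"az":0},{"tx":0,"ty":0,"tz":-3,"ax":0,"ay":0,"az":0},{"tx":0,"ty":0,"tz":-3,"ax":0,"ay":0,"az":0}]'
python3 -m pendant '[{"tx":0,"ty":0,"tz":-2,"ax":0,"ay":0,"az":0},{"tx":0,"ty":0,"tz":0,"ax":0,"ay":0,"az":0}]'
python3 - <<'E'
from h import *
s=cv2.cvtColor(read_camera('scene'),cv2.COLOR_RGB2BGR);t=cv2.cvtColor(read_camera('top'),cv2.COLOR_RGB2BGR)
cv2.imwrite('pics/s6.png',np.hstack([cv2.resize(s[110:270,190:390],(400,320)),cv2.resize(t[170:330,280:480],(400,320))]))
E
```

```text
time_s: 9.7
eef_pos: [0.5104, -0.0658, 0.2237]
ee_rot: [0.001, 0.845, 0.534, 0.001]
wrist_force: [0.2, 0.8, 0.4]
width: 0.318
grasp_force: 0.0
time_s: 10.2
eef_pos: [0.4898, -0.2472, 0.2216]
ee_rot: [0.001, 0.845, 0.535, 0.0]
wrist_force: [0.7, 0.3, 0.0]
width: 0.005
grasp_force: 0.0
time_s: 10.7
eef_pos: [0.4768, -0.3532, 0.1304]
ee_rot: [0.001, 0.846, 0.534, 0.0]
wrist_force: [0.3, 1.1, 0.7]
width: 0.005
grasp_force: 0.0
time_s: 10.9
eef_pos: [0.4752, -0.3503, 0.1071]
ee_rot: [-0.003, 0.845, 0.534, -0.001]
wrist_force: [-1.0, 0.4, -0.5]
width: 0.006
grasp_force: 0.0
```

View pics/s6.png

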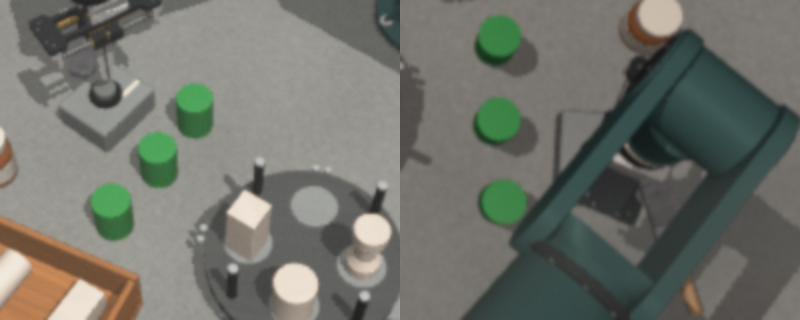

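```bash
python3 -m pendant '[{"tx":0,"ty":0,"tz":-1.5,"ax":0,"ay":0,"az":0},{"tx":0,"ty":0,"tz":-1.2,"ax":0,"ay":0,"az":0},{"tx":0,"ty":0,"tz":-0.4,"ax":0,"ay":0,"az":0},{"tx":0,"ty":0,"tz":-0.4,"ax":0,"ay":0,"az":0}]'
python3 -m pendant '[{"tx":0,"ty":0,"tz":-0.3,"ax":0,"ay":0,"az":0},{"tx":0,"ty":0,"tz":-0.3,"ax":0,"ay":0,"az":0},{"tx":0,"ty":0,"tz":0,"ax":0,"ay":0,"az":0}]'
```

```text
time_s: 11.4
eef_pos: [0.4768, -0.3514, 0.0748]
ee_rot: [-0.0, 0.845, 0.534, -0.0]
wrist_force: [0.4, 0.2, 0.2]
width: 0.008
grasp_force: 0.0
time_s: 11.7
eef_pos: [0.4769, -0.3515, 0.0697]
ee_rot: [-0.0, 0.845, 0.534, 0.0]
wrist_force: [-1.7, 1.2, 2.5]
width: 0.005
grasp_force: 1.2
```

```bash
python3 -m pendant '[{"tx":0,"ty":0,"tz":-0.3,"ax":0,"ay":0,"az":0},{"tx":0,"ty":0,"tz":-0.3,"ax":0,"ay":0,"az":0},{"tx":0,"ty":0,"tz":0,"ax":0,"ay":0,"az":0}]'
python3 -m pendant '[{"tx":0,"ty":0,"tz":-0.2,"ax":0,"ay":0,"az":0},{"tx":0,"ty":0,"tz":0,"ax":0,"ay":0,"az":0}]'
```

```text
time_s: 12.0
eef_pos: [0.4773, -0.3518, 0.0661]
ee_rot: [0.001, 0.845, 0.534, 0.0]
wrist_force: [-4.2, 3.5, 11.5]
width: 0.005
grasp_force: 5.6
time_s: 12.2
eef_pos: [0.4773, -0.3519, 0.066]
ee_rot: [0.001, 0.845, 0.535, 0.0]
wrist_force: [-5.8, 5.6, 16.3]
width: 0.005
grasp_force: 8.7
```

Fully down at the stop (z 0.066, 16 N). Release, retreat, check.

```bash
python3 -m pendant '[{"tx":0,"ty":0,"tz":0.5,"ax":0,"ay":0,"az":0},{"tx":0,"ty":0,"tz":1,"ax":0,"ay":0,"az":0},{"tx":0,"ty":0,"tz":3,"ax":0,"ay":0,"az":0},{"tx":0,"ty":0,"tz":4,"ax":0,"ay":0,"az":0},{"tx":0,"ty":0,"tz":4,"ax":0,"ay":0,"az":0}]'
python3 -m pendant '[{"tx":0,"ty":0,"tz":2,"ax":0,"ay":0,"az":0},{"tx":0,"ty":0,"tz":0,"ax":0,"ay":0,"az":0},{"tx":0,"ty":0,"tz":0,"ax":0,"ay":0,"az":0},{"tx":0,"ty":0,"tz":0,"ax":0,"ay":0,"az":0},{"tx":0,"ty":0,"tz":0,"ax":0,"ay":0,"az":0}]'
python3 - <<'E'
from h import *
s=cv2.cvtColor(read_camera('scene'),cv2.COLOR_RGB2BGR)
cv2.imwrite('pics/s7.png',cv2.resize(s[90:330,150:470],(800,600)))
E
```

```text
time_s: 12.7
eef_pos: [0.4767, -0.3515, 0.1868]
ee_rot: [-0.001, 0.845, 0.534, -0.0]
wrist_force: [0.4, -0.7, 0.3]
width: 0.007
grasp_force: 0.0
time_s: 13.2
eef_pos: [0.4762, -0.351, 0.2038]
ee_rot: [-0.002, 0.845, 0.534, -0.001]
wrist_force: [0.3, 0.6, 0.0]
width: 0.003
grasp_force: 0.0
```

View pics/s7.png

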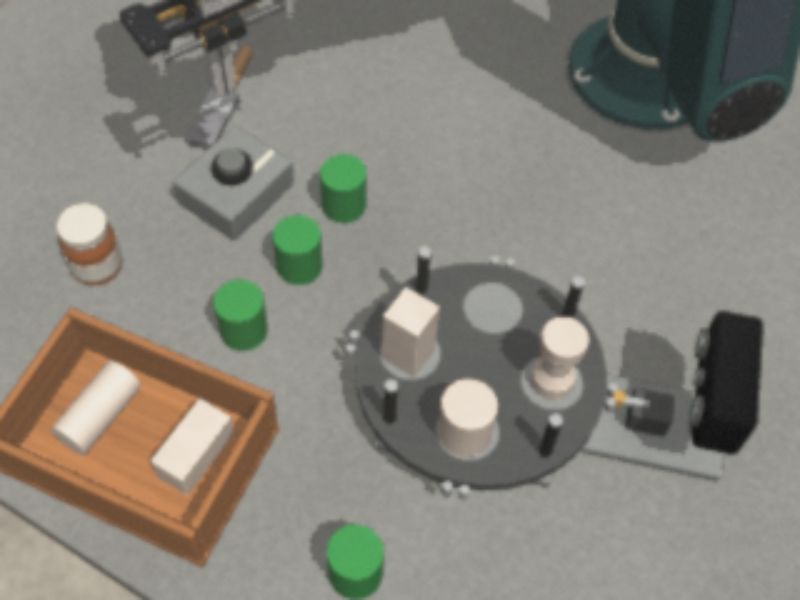

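The picture shows the waisted piece upright at (558,360) in front of the scanner, the roller between its lugs at (618,398), the button up at (232,163), and the jar and brush undisturbed.

```bash
python3 -c "
from rig import workorder
print(workorder.close_job())"
```

```text
the job is handed in; nothing more can be done
None
```

The job is handed in, with no verdict returned: the waisted piece stands in front of the scanner with the turntable in its detent, the start button was pressed to its stop and let go, and the last picture shows all three pieces upright and the jar and brush where they were.

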